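# Post the used drink can through the sprung flap of the can collector

## Task

Put the used drink can that stands on the worktop into the grey can collector: push it end first through the green sprung flap on the sloping face until it drops inside. Do not let the flap slam: keep the fingers under it while the can drops, then ease it shut by drawing them out slowly. Leave the mug, the spice jar and the egg timer standing where they are.

Things in the scene. Friction and masses are not known exactly. Their poses are not given: they have to be found in the camera images.
- drink_can: light brown drink can with a silver top, a cylinder 53 mm in diameter and 134 mm tall, about 0.14 kg, standing upright. Origin at the centre of its underside, z axis up along the can to its top.
- can_mid (a point): middle of the drink can, on its axis 67 mm above its underside.
- can_bin: Grey hollow can collector fixed to the worktop: 200 mm deep (x), 170 wide (y), walls 4 mm, floor 6 mm. Origin: centre of its underside; -x is its front, z up. Above the 188 mm high front wall a flat face slopes up and back at 38 degrees from level, to 269 mm. The face's outward normal is (-0.616, 0, 0.788) in this frame; straight in is (0.616, 0, -0.788), 38 degrees from straight down.
- opening (a point): Middle of the opening, in the plane of the sloping face, at (-53, 0, 225) mm in the bin's frame; its axes are the bin's. The opening is 124 mm wide (y) and 84 mm along the slope, closed by the flap; straight in from here, 200 mm are free inside.
- flap_hinge (a point): middle of the flap's hinge line, which runs along the bin's y at the upper edge of the opening, 42 mm up the slope from opening.
- hood_edge (a point): Middle of the free edge of the hood: a plate 7 mm thick, as wide as the bin, that stands out 117 mm at right angles to the face, its near side 69 mm up the slope from opening; its edge is 360 mm above the worktop. It hangs over the opening, so can and gripper cannot enter straight down, only leaning, about square to the face.
- flap_tip (a point): Middle of the flap's free lower edge, 81 mm from the hinge. Fingertips about 45 mm inside the face at the middle of the opening hold the flap about 0.9 to 1.0 rad open after the can has dropped; drawn straight back out they let it down at about 1 rad/s for each 30 mm/s.
- flap (a joint): Angle of the green flap (117 mm wide, 81 long, 3 thick, 30 g): 0 shut, flush with the sloping face; grows to 1.45 rad as it swings inward about its upper edge. A light spring shuts it (net 0.012 N m when shut, 0.03 N m wide open). It is barely damped: let go half open, it slams shut at 5 rad/s or more.
- mug: white mug with a green leaf pattern, 78 x 116 x 101 mm with its handle, standing on the worktop. Origin at the centre of its underside. To be left alone.
- spice_jar: small glass spice jar with a black cap, 41 mm in diameter, 105 mm tall. Origin at the centre of its underside. To be left alone.
- egg_timer: red and cream wind-up egg timer, 62 mm in diameter, 62 mm tall. Origin at the centre of its underside. To be left alone.

How it is judged (in metres and radians):
On the way:
1. the can has pushed the flap open: its middle is within 60 mm of the middle of the opening, the flap swung in by more than 0.5 rad (value of joint flap above 0.5 rad and distance between can_mid and opening below 0.06 m and height (world z) of can_mid above 0.13 m), for 0.05 s.
At the end, for the whole second after the job is handed in: The can lies at rest inside the collector (its middle within the walls and less than 110 mm above the worktop) and the flap is shut (within 0.06 rad) (x of can_mid in the frame of can_bin between -0.1 and 0.1 m and y of can_mid in the frame of can_bin between -0.085 and 0.085 m and z of can_mid in the frame of can_bin between 0 and 0.11 m and value of joint flap below 0.06 rad and linear speed of drink_can below 0.03 m/s); the robot touches nothing.
It fails at once if the flap slams: it closes faster than 3 rad/s while within 0.35 rad of shut (value of joint flap below 0.35 rad and velocity of joint flap below -3 rad/s).
It fails at once if the mug is shifted by more than 30 mm or tipped (distance of mug from where it was at the start of the episode above 0.03 m or angle between mug's own z axis and vertical above 0.5 rad).
It fails at once if the spice jar is shifted by more than 30 mm or tipped (distance of spice_jar from where it was at the start of the episode above 0.03 m or angle between spice_jar's own z axis and vertical above 0.5 rad).
It fails at once if the egg timer is shifted by more than 30 mm or tipped (distance of egg_timer from where it was at the start of the episode above 0.03 m or angle between egg_timer's own z axis and vertical above 0.5 rad).
It also fails if it takes over 45 s, if anything falls off the work surface, if the arm or the gripper's body presses on something with over 40 N, if the wrist force passes 120 N, or if a joint passes its speed limit or range.

## Robot

A 6-joint arm with a two-finger parallel gripper is mounted at the origin on a cart in front of the work surface, level with it; the furniture and walls round the work are solid. World frame = base frame: x ahead of the robot, y to its left, z up, the work surface at z = 0. Lengths are in m, angles in degrees, forces in N, time in s.
With the tool pointing down it reaches from about 0.2 to 0.875 m from the base axis. Payload 3.4 kg.
Tool frame: the origin (TCP) lies midway between the tips of the shut fingers; the grasp point (between the pads) lies 19 mm behind it; x points along the fingers, z is the direction in which the jaws open and shut, and the axes are right-handed (so a half turn about x gives the same grasp; the last joint's range is limited). The gripper opens to 94 mm and grips with 3 to 60 N. Pads are 16 mm wide; open, the fingers measure 119 mm over their backs; the gripper's body (75 mm by 177 mm) begins 78 mm behind the grasp point.
Start: joints at [58.041, 15.808, 86.224, -0, 77.962, -6.933], TCP at [0.243, 0.521, 0.205] pointing down, gripper open.
Joint ranges: [-165.64, 165.64], [-43.16, 119.46], [12.63, 154.43], [-67.54, 247.53], [6.08, 155.33], [-154.97, 154.97]. Speed limits (degrees/s): [147.25, 147.25, 180, 180, 180, 180].

## Interface

Orientations are given as a 3x3 rotation matrix whose columns are the frame's x, y, z axes.
In Python, from rig import arm, cams, ticket gives the robot as it stands.
- The arm moves only by the tool send_rows, never from a script. Its argument "targets" is text: rows parted by semicolons, each of 7 numbers parted by spaces: the shift along the tool's x, y, z in m, then the turn, a rotation vector about the tool's x, y, z in degrees, then the opening in per cent of the stroke, from 0 (shut) to 100 (fully open). In form: tx ty tz wx wy wz jaw; .... A call has exactly 5 rows; each row shifts and turns the commanded pose from where the row before left it, along the tool's axes as they then stand; what a row does not reach is not made up. A row lasts 1/8 s, in which the tool goes at most 62.5 mm and 10.7 degrees, less where a joint would pass 70% of its speed; a pose out of reach is approached as far as the arm can. A call with a gripper value outside its range is refused whole. The fingers move at their own pace and stop on an object; the grip force is fixed at half the most. Time passes only in rows, so rows that do not move let the fingers close, or fill a call up. It gives the time, the measured TCP pose, the force and the opening at its end, in the units of the state.
- arm.get_obs(): the state, without advancing time (a new reading comes with each control period).
- cams.camera(name): name is "scene" or "top" or "wrist"; returns the picture (400x640x3 uint8, red, green, blue); there is no depth.
- cams.camera_params(name): a dict with "K" (3x3 intrinsics, pixels), "extrinsics" (4x4, takes a point from world to camera coordinates). Camera axes: x right, y down, z forward; pixel columns grow to the right and rows downward; lengths in m; the calibration is good to about 2 mm. A picture is of the moment at which its call begins: read the wrist's pose just before it. camera_params takes no time and is no camera call; for the wrist camera it gives the pose at the moment of the call.
- ticket.hand_in(): hands the job in, once; it reports no verdict.
The state is a dict: "clock": time; "joint_positions": joint angles; "joint_vel": joint speeds; "effort": joint torques, N m; "position": TCP position; "eef_rot": TCP orientation; "wrist_force": force on the tool from outside, world axes, zero at the start; "torque": the same for the moment, N m; "opening": finger opening in m.
Only numpy, scipy, OpenCV 4.12 (cv2) and the standard library are available. Lean on these libraries where they do the work, as an engineer would, in place of code of your own. Each camera call takes 0.05 s, during which the arm holds its last target. There are 200 camera calls.

## Working session

There is one attempt and no reset: what is moved stays moved. The work goes in short steps, Python scripts to look and compute and a tool call to move; the robot and the scene stay as the last step left them, time stands still between calls to the robot, and variables do not carry over. Pictures are saved under pics/ and viewed, about 8 in all and at most 12, crops included, and the job is handed in when it is done.

Besides the shell and the picture viewer there is one more tool, called in YAML: its name, and indented under it one key for each argument. send_rows: Moves the arm, as the interface text tells. Its arguments: {"type":"object","properties":{"targets":{"type":"string"}},"required":["targets"]}

```bash
mkdir -p pics; cat > h.py <<'E'
import numpy as np, cv2
from rig import arm, cams, ticket
def snap(n,f):
    p=cams.camera_params(n); im=cams.camera(n); cv2.imwrite(f'pics/{f}.png',im[:,:,::-1]); return im,p
def ray(p,u,v):
    E=np.array(p['extrinsics']);R,t=E[:3,:3],E[:3,3]
    return -R.T@t, R.T@np.linalg.inv(p['K'])@[u,v,1]
def at_z(p,u,v,z):
    c,d=ray(p,u,v); return c+d*(z-c[2])/d[2]
def proj(p,X):
    E=np.array(p['extrinsics']);q=(E[:3,:3]@np.atleast_2d(X).T).T+E[:3,3];q=q@np.array(p['K']).T;return q[:,:2]/q[:,2:]
E
python3 - <<'E'
from h import *
for n in('scene','top'):
    im,p=snap(n,n); print(n,np.round(ray(p,320,200),3))
print(arm.get_obs())
E
```

```text
scene [[-0.07  -0.864  0.895]
 [ 0.499  0.651 -0.572]]
top [[ 0.333  0.008  1.403]
 [ 0.169 -0.068 -0.983]]
{'clock': 0.1, 'joint_positions': array([ 5.80397618e+01,  1.58392696e+01,  8.62864206e+01, -7.92183677e-04,
        7.79627570e+01, -6.93290255e+00]), 'joint_vel': array([-0.01187558, -0.1586648 , -0.19550242,  0.02785973, -0.02972091,
        0.01052426]), 'effort': array([ 3.49141934e-03, -4.05457163e+01, -2.37779886e+01,  7.02317781e-02,
        2.99380277e-02, -4.73503246e-05]), 'position': array([0.24299375, 0.52057148, 0.20474907]), 'eef_rot': array([[-8.05651665e-04, -9.06107208e-01,  4.23047370e-01],
       [-1.31685125e-03,  4.23048102e-01,  9.06106268e-01],
       [-9.99998808e-01,  1.72915564e-04, -1.53403782e-03]]), 'wrist_force': array([-0.39776955,  0.0820998 ,  0.42401987]), 'torque': array([-0.00137284, -0.02300377, -0.03007383]), 'opening': 0.09411651196656223}
```

View pics/top.png

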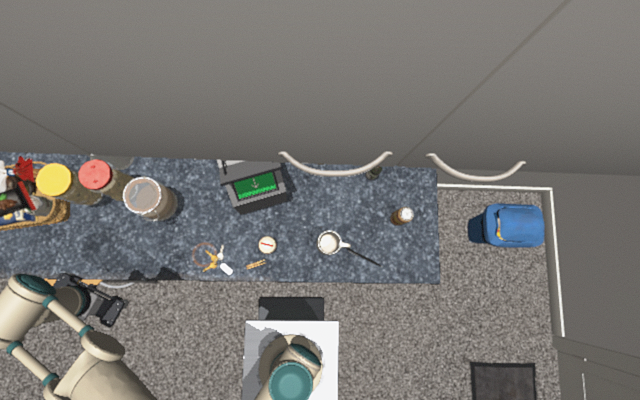

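View pics/scene.png

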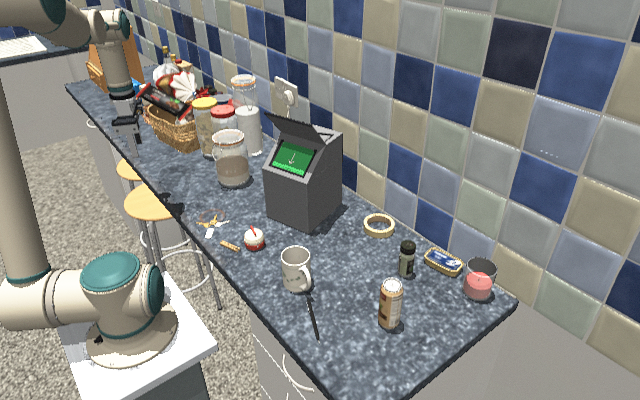

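The top view shows the can top near (404,215), mug (330,242), egg timer (267,244), spice jar (373,172) and bin (255,187) with its flap. I'll enlarge both views for accurate pixels.

```bash
python3 - <<'E'
import cv2
a=cv2.imread('pics/top.png')[150:290,200:430];cv2.imwrite('pics/t2.png',cv2.resize(a,None,fx=3.4,fy=3.4,interpolation=2))
a=cv2.imread('pics/scene.png')[100:340,240:440];cv2.imwrite('pics/s2.png',cv2.resize(a,None,fx=2.5,fy=2.5,interpolation=2))
E
```

```text
(no output)
```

View pics/t2.png

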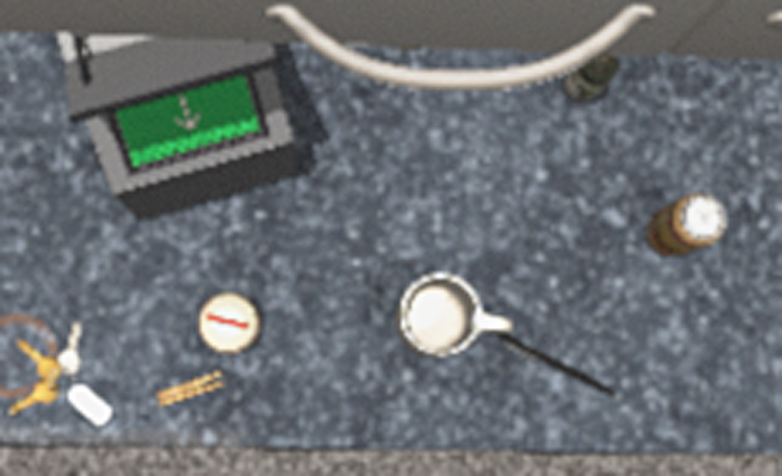

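View pics/s2.png

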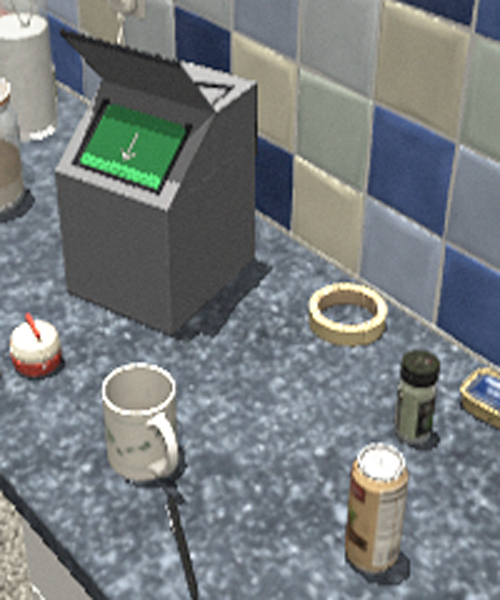

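Can, mug, timer and jar are all clearly visible. The bin is turned a little, and its front corners and hood edge are visible in both views. I'll fit the poses.

```bash
cat > fit.py <<'E'
from h import *
from scipy.optimize import least_squares
T=cams.camera_params('top');S=cams.camera_params('scene')
t=lambda u,v:(200+u/3.4,150+v/3.4); s=lambda u,v:(240+u/2.5,100+v/2.5)
W=.085
B=[(T,t(118,192),(-.1,W,.188)),(T,t(291,143),(-.1,-W,.188)),(T,t(72,117),(-.0707,W,.360)),(T,t(138,217),(-.1,W,0)),
(S,s(57,172),(-.1,W,.188)),(S,s(167,209),(-.1,-W,.188)),(S,s(68,292),(-.1,W,0)),(S,s(172,333),(-.1,-W,0)),(S,s(257,85),(.1,-W,.269)),(S,s(62,33),(-.0707,W,.360))]
def M(q):
    c,n=np.cos(q[2]),np.sin(q[2]); return np.array([[c,-n,0],[n,c,0],[0,0,1]]),np.array([q[0],q[1],0])
def res(q):
    R,o=M(q); return np.concatenate([proj(p,R@np.array(X)+o)[0]-uv for p,uv,X in B])
r=least_squares(res,[.6,.1,0],loss='soft_l1'); print('bin',r.x[:2].round(4),np.degrees(r.x[2]).round(2)); print(r.fun.reshape(-1,2).round(1))
def pt(obs):
    f=lambda q:np.concatenate([proj(p,[q[0],q[1],z])[0]-uv for p,uv,z in obs])
    r=least_squares(f,[.5,-.1]); return r.x.round(4),r.fun.round(1)
print('can',pt([(T,t(701,218),.134),(S,s(381,463),.134)]))
print('mug',pt([(T,t(440,313),.101),(S,s(140,388),.101)]))
print('timer',pt([(T,t(229,323),.055),(S,s(36,338),.045)]))
print('jar',pt([(S,s(420,360),.105)]))
R,o=M(r.x)
print('opening',R@[-.053,0,.225]+o,'in',R@[.616,0,-.788],'y',R[:,1])
E
python3 fit.py
```

```text
bin [0.636  0.1395] 17.6
[[-1.3 -0.7]
 [ 1.2 -0.9]
 [ 0.1  1.1]
 [ 0.4  0.1]
 [-0.5 -1.1]
 [ 0.1  0.6]
 [-0.1 -0.4]
 [-0.2  1.3]
 [ 1.2 -1. ]
 [-0.9 -0.6]]
can (array([ 0.5127, -0.3725]), array([ 1.1, -0.1, -0.5, -0.7]))
mug (array([ 0.4171, -0.1186]), array([ 0.6, -0.3, -0.5, -0.3]))
timer (array([0.4058, 0.0867]), array([ 0.9, -0.4, -0.8, -0.8]))
jar (array([ 0.6758, -0.2751]), array([ 0., -0.]))
opening [0.58549031 0.12342826 0.225     ] in [ 0.58716912  0.18624827 -0.788     ] y [-0.30235109  0.95319663  0.        ]
```

send_rows:
  targets: "-0.008 -0.02 -0.022 0 0 0 100; -0.008 -0.038 -0.0425 0 0 0 100; -0.008 -0.038 -0.0425 0 0 0 100; -0.008 -0.038 -0.0425 0 0 0 100; -0.008 -0.038 -0.0425 0 0 0 100"

```text
clock: 0.72
position: [0.3179, 0.2725, 0.2455]
eef_rot: [[0.0, -0.906, 0.422], [-0.0, 0.422, 0.906], [-1.0, -0.0, -0.0]]
wrist_force: [1.1, -0.6, 0.5]
opening: 0.094
```

send_rows:
  targets: "0 -0.038 -0.0425 0 0 0 100; 0 -0.038 -0.0425 0 0 0 100; 0 -0.038 -0.0425 0 0 0 100; 0 -0.038 -0.0425 0 0 0 100; 0 -0.038 -0.0425 0 0 0 100"

```text
clock: 1.35
position: [0.4002, -0.0004, 0.2454]
eef_rot: [[0.0, -0.906, 0.423], [0.0, 0.423, 0.906], [-1.0, -0.0, 0.001]]
wrist_force: [0.5, 0.2, 0.2]
opening: 0.0944
```

send_rows:
  targets: "0 -0.038 -0.0425 0 0 0 100; 0 -0.038 -0.0425 0 0 0 100; 0 -0.038 -0.0425 0 0 0 100; 0 -0.020 -0.0225 0 0 0 100; 0 0 0 0 0 0 100"

```text
clock: 1.98
position: [0.4582, -0.1929, 0.2445]
eef_rot: [[-0.001, -0.905, 0.426], [0.001, 0.426, 0.905], [-1.0, 0.002, 0.0]]
wrist_force: [0.5, -0.1, 0.4]
opening: 0.094
```

send_rows:
  targets: "0 -0.030 -0.0335 0 0 0 100; 0 -0.036 -0.04 0 0 0 100; 0 -0.036 -0.04 0 0 0 100; 0 -0.023 -0.026 0 0 0 100; 0 0 0 0 0 0 100"

```text
clock: 2.6
position: [0.5126, -0.3708, 0.2443]
eef_rot: [[-0.001, -0.906, 0.424], [0.002, 0.424, 0.906], [-1.0, 0.002, 0.001]]
wrist_force: [-0.6, 1.0, -0.4]
opening: 0.0942
```

```bash
python3 - <<'E'
from h import *
o=arm.get_obs();print(o['position'],o['joint_positions'].round(1))
im,p=snap('wrist','w1'); print(proj(p,[[.5127,-.3725,.134],[.5127,-.3725,0]]))
E
```

```text
[ 0.5125505  -0.37075165  0.24433683] [ -42.2   19.9   74.7    0.    85.5 -107.1]
[[316.78969375 198.16897576]
 [317.05160061 172.42910033]]
```

View pics/w1.png

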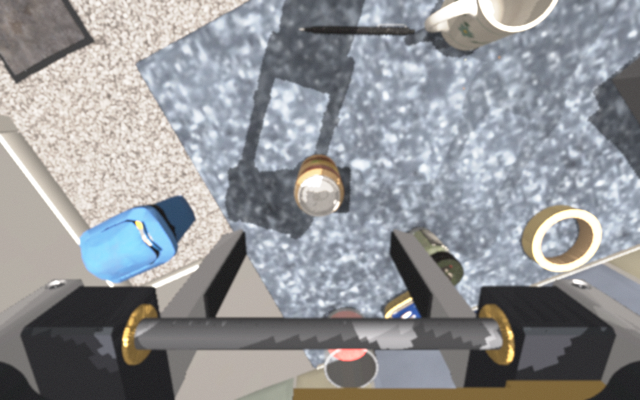

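The can's top is at about (320,195), predicted (317,198), so the error is only about 3 mm. I'll descend and grip near the top.

send_rows:
  targets: "0.03 0.001 0.001 0 0 0 100; 0.04 0.001 0.001 0 0 0 100; 0.04 0 0 0 0 0 100; 0.03 0 0 0 0 0 100; 0.011 0 0 0 0 0 100"

```text
clock: 3.28
position: [0.5102, -0.3645, 0.0932]
eef_rot: [[-0.003, -0.907, 0.422], [0.003, 0.422, 0.907], [-1.0, 0.004, 0.002]]
wrist_force: [-0.1, -0.2, -0.1]
opening: 0.0945
```

send_rows:
  targets: "0 0 0 0 0 0 100; 0 0 0 0 0 0 30; 0 0 0 0 0 0 30; 0 0 0 0 0 0 30; 0 0 0 0 0 0 30"

```text
clock: 3.9
position: [0.5115, -0.368, 0.0947]
eef_rot: [[0.0, -0.906, 0.423], [-0.0, 0.423, 0.906], [-1.0, -0.0, -0.0]]
wrist_force: [-0.6, -0.3, 0.9]
opening: 0.0573
```

send_rows:
  targets: "0 0 0 0 0 0 20; 0 0 0 0 0 0 20; 0 0 0 0 0 0 20; -0.02 0 0 0 0 0 20; -0.03 0 0 0 0 0 20"

```text
clock: 4.53
position: [0.5105, -0.3669, 0.1434]
eef_rot: [[-0.003, -0.906, 0.423], [0.003, 0.423, 0.906], [-1.0, 0.004, 0.001]]
wrist_force: [0.3, 0.8, -0.7]
opening: 0.0514
```

send_rows:
  targets: "-0.04 0 0 0 0 0 20; -0.05 0 0 0 0 0 20; -0.05 0 0 0 0 0 20; -0.05 0 0 0 0 0 20; -0.03 0 0 0 0 0 20"

```text
clock: 5.15
position: [0.5117, -0.3679, 0.3671]
eef_rot: [[0.002, -0.906, 0.423], [-0.002, 0.423, 0.906], [-1.0, -0.003, -0.001]]
wrist_force: [0.5, 0.0, -1.8]
opening: 0.0513
```

```bash
cat > plan.py <<'E'
from h import *
from scipy.spatial.transform import Rotation as Ro
import sys
a=np.radians(17.6);by=np.array([-np.sin(a),np.cos(a),0]);inn=np.array([.616*np.cos(a),.616*np.sin(a),-.788]);op=np.array([.5855,.1234,.225])
Rt=np.c_[inn,np.cross(by,inn),by]
def go(back,up=0):
    o=arm.get_obs();R=o['eef_rot'];t=op-back*inn+up*np.cross(inn,by)*-1
    print('tgt',t.round(3),'now',o['position'].round(3),'op',o['opening'].round(4),'q',o['joint_positions'].round(1),'F',o['wrist_force'].round(1))
    print('shift tool',(R.T@(t-o['position'])).round(4),'rot',Ro.from_matrix(R.T@Rt).as_rotvec(degrees=True).round(2))
    print('shift in target frame',(Rt.T@(t-o['position'])).round(4), 'TCP depth',((o['position']-op)@inn).round(4))
E
python3 -c "
from plan import *
print(Rt.round(3)); go(.24)"
```

```text
[[ 0.587 -0.751 -0.302]
 [ 0.186 -0.238  0.953]
 [-0.788 -0.616  0.   ]]Traceback (most recent call last):
  File "<string>", line 3, in <module>
    print(Rt.round(3)); go(.24)
                        ~~^^^^^
  File "plan.py", line 8, in go
    print('tgt',t.round(3),'now',o['position'].round(3),'op',o['opening'].round(4),'q',o['joint_positions'].round(1),'F',o['wrist_force'].round(1))
                                                             ^^^^^^^^^^^^^^^^^^
AttributeError: 'float' object has no attribute 'round'
```

```bash
sed -i "s/o\['opening'\].round(4)/o['opening']/" plan.py; python3 -c "
from plan import *
go(.24)"
```

```text
tgt [0.445 0.079 0.414] now [ 0.512 -0.368  0.367] op 0.05131467390714838 q [ -42.1   18.6   60.1    0.   101.2 -107. ] F [ 0.5  0.  -1.8]
shift tool [-0.048   0.2496  0.3763] rot [-40.98 -14.21 -36.08]
shift in target frame [ 0.0067 -0.085   0.446 ] TCP depth -0.2468
```

send_rows:
  targets: "-0.003 0.014 0.02 0 0 0 20; -0.005 0.027 0.04 0 0 0 20; -0.005 0.027 0.04 0 0 0 20; -0.005 0.027 0.04 0 0 0 20; -0.005 0.027 0.04 0 0 0 20"

```text
clock: 5.78
position: [0.4749, -0.1497, 0.3853]
eef_rot: [[-0.004, -0.906, 0.423], [0.003, 0.423, 0.906], [-1.0, 0.004, 0.001]]
wrist_force: [0.1, -0.1, 0.1]
opening: 0.0514
```

send_rows:
  targets: "-0.005 0.027 0.04 0 0 0 20; -0.005 0.027 0.04 0 0 0 20; -0.005 0.027 0.04 0 0 0 20; -0.005 0.027 0.04 0 0 0 20; -0.005 0.019 0.036 0 0 0 20"

```text
clock: 6.4
position: [0.4419, 0.0808, 0.4107]
eef_rot: [[-0.004, -0.907, 0.422], [0.001, 0.422, 0.907], [-1.0, 0.004, -0.001]]
wrist_force: [-0.2, 0.3, -1.3]
opening: 0.051
```

send_rows:
  targets: "0 0 0 -6.8 -2.4 -6 20; 0 0 0 -6.8 -2.4 -6 20; 0 0 0 -6.8 -2.4 -6 20; 0 0 0 -6.8 -2.4 -6 20; 0 0 0 -6.8 -2.4 -6 20"

```text
clock: 7.02
position: [0.442, 0.0802, 0.4095]
eef_rot: [[0.51, -0.839, -0.189], [0.133, -0.14, 0.981], [-0.85, -0.526, 0.041]]
wrist_force: [0.0, -0.3, -1.0]
opening: 0.0513
```

send_rows:
  targets: "0 0 0 -5 -1.6 -4.5 20; 0 0 0 -2 -0.6 -1.5 20; 0 0 0 0 0 0 20; 0 0 0 0 0 0 20; 0 0 0 0 0 0 20"

```text
clock: 7.65
position: [0.4448, 0.0787, 0.4121]
eef_rot: [[0.585, -0.753, -0.302], [0.187, -0.237, 0.953], [-0.789, -0.614, 0.002]]
wrist_force: [-0.2, 0.0, -1.6]
opening: 0.0513
```

```bash
python3 -c "
from plan import *
go(.24)
im,p=snap('wrist','w2')
h=lambda x,y,z: op+Rt@[0,0,0]
c=[op+Rt[:,1]*s+Rt[:,2]*w for s in(-.042,.042) for w in(-.062,.062)]
print(proj(p,np.array(c+[op])).round(0))
im,p=snap('scene','sc2');print(proj(p,np.array(c+[op])).round(0))
import cv2
a=cv2.imread('pics/sc2.png')[60:260,180:420]
b=cv2.imread('pics/w2.png')
cv2.imwrite('pics/c2.png',np.vstack([cv2.resize(a,(480,400)),np.pad(cv2.resize(b,(320,200)),((0,0),(0,160),(0,0)))]))
"
```

```text
tgt [0.445 0.079 0.414] now [0.445 0.079 0.412] op 0.05125462103507174 q [ -17.2  -20.5  103.2   22.5   66.5 -128.1] F [-0.2  0.  -1.6]
shift tool [-0.0017 -0.0011  0.    ] rot [-0.09  0.09 -0.15]
shift in target frame [-0.0017 -0.0011  0.    ] TCP depth -0.2384
[[275. 201.]
 [359. 201.]
 [272. 143.]
 [362. 143.]
 [317. 173.]]
[[316. 152.]
 [283. 141.]
 [303. 177.]
 [271. 165.]
 [293. 158.]]
```

View pics/c2.png

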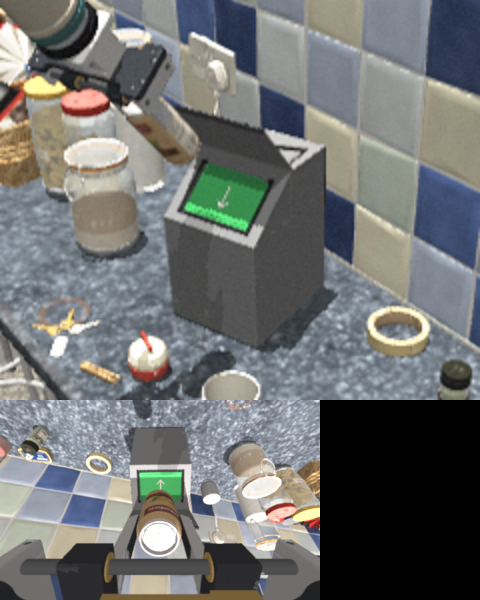

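The scene view shows the can in the fingers, leaning squarely above the opening and clear of the hood. I'll measure the flap numerically by its green colour in the wrist view.

```bash
python3 -c "
from plan import *
for f,n in(('w2','wrist'),('sc2','scene')):
    p=cams.camera_params(n)
    b=cv2.imread('pics/%s.png'%f).astype(int); m=((b[:,:,1]>b[:,:,2]*1.8)&(b[:,:,1]>b[:,:,0]*1.5)&(b[:,:,1]>60)).astype('uint8')
    k,l,s,c=cv2.connectedComponentsWithStats(m);i=1+s[1:,4].argmax();print(s[i])
    q=cv2.convexHull(np.argwhere(l==i)[:,::-1].astype(np.int32));print(cv2.approxPolyDP(q,3,True)[:,0].tolist())
    hi=op-.042*Rt[:,1]; print(proj(p,np.array([hi+Rt[:,1]*a+Rt[:,2]*w for a in(0,.081) for w in(-.0585,.0585)])).round(0).tolist())
    for y in range(130,215,6) if n=='wrist' else []:
        x=np.where(l[y]==i)[0]
        if len(x):print(y,x[0],x[-1])
"
```

```text
[ 278  144   86   58 3411]
[[363, 144], [360, 198], [282, 198], [279, 145]]
[[277.0, 201.0], [357.0, 201.0], [275.0, 145.0], [359.0, 145.0]]
148 278 363
154 279 362
160 280 362
166 280 362
172 280 362
178 281 361
184 281 361
190 281 361
196 282 360
[272 142  42  34 844]
[[313, 152], [302, 175], [272, 164], [283, 142]]
[[315.0, 152.0], [284.0, 142.0], [303.0, 175.0], [272.0, 164.0]]
```

send_rows:
  targets: "0.02 0.000 0.002 0 0 0 20; 0.03 0 0.002 0 0 0 20; 0.03 0 0 0 0 0 20; 0.03 0 0 0 0 0 20; 0.02 0 0 0 0 0 20"

```text
clock: 8.38
position: [0.5201, 0.107, 0.3082]
eef_rot: [[0.584, -0.754, -0.302], [0.187, -0.237, 0.953], [-0.79, -0.613, 0.003]]
wrist_force: [0.2, -0.9, -0.5]
opening: 0.0514
```

send_rows:
  targets: "0.015 0 0 0 0 0 20; 0.015 0 0 0 0 0 20; 0.015 0 0 0 0 0 20; 0.015 0 0 0 0 0 20; 0 0 0 0 0 0 20"

```text
clock: 9.0
position: [0.5545, 0.1177, 0.2606]
eef_rot: [[0.583, -0.755, -0.302], [0.187, -0.237, 0.953], [-0.791, -0.612, 0.003]]
wrist_force: [-0.3, 0.1, -1.7]
opening: 0.051
```

```bash
python3 -c "
from plan import *
go(-.048)
snap('scene','sc3')
cv2.imwrite('pics/c3.png',cv2.resize(cv2.imread('pics/sc3.png')[90:240,210:390],None,fx=3,fy=3))
"
```

```text
tgt [0.614 0.132 0.187] now [0.554 0.118 0.261] op 0.05102273790393881 q [  -4.3   -5.1  114.1   22.3   37.4 -125.6] F [-0.3  0.1 -1.7]
shift tool [ 0.0953 -0.0032 -0.0041] rot [-0.12  0.1  -0.29]
shift in target frame [ 0.0954 -0.0027 -0.0039] TCP depth -0.0473
```

View pics/c3.png

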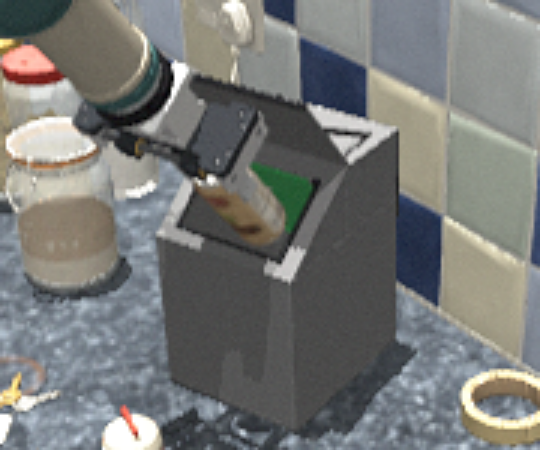

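The can is part-way through the opening with the flap pushed in, and there is no contact force. I'll continue to release depth.

send_rows:
  targets: "0.015 -0.001 0 0 0 0 20; 0.02 -0.001 0 0 0 0 20; 0.02 -0.001 0 0 0 0 20; 0.02 0 0 0 0 0 20; 0.01 0 0 0 0 0 20"

```text
clock: 9.68
position: [0.6073, 0.1341, 0.1961]
eef_rot: [[0.585, -0.753, -0.301], [0.186, -0.237, 0.954], [-0.79, -0.614, 0.002]]
wrist_force: [-1.3, -0.6, -1.1]
opening: 0.051
```

send_rows:
  targets: "0.008 0 0 0 0 0 20; 0 0 0 0 0 0 20; 0 0 0 0 0 0 20; 0 0 0 0 0 0 20; 0 0 0 0 0 0 20"

```text
clock: 10.3
position: [0.6116, 0.1353, 0.1915]
eef_rot: [[0.586, -0.752, -0.301], [0.186, -0.237, 0.954], [-0.789, -0.615, 0.001]]
wrist_force: [-0.2, -0.0, -2.1]
opening: 0.0514
```

```bash
python3 -c "
from plan import *
go(-.048)"
```

```text
tgt [0.614 0.132 0.187] now [0.612 0.135 0.192] op 0.05138239311624202 q [  -1.     4.5  115.9   27.    25.6 -129.5] F [-0.2 -0.  -2.1]
shift tool [ 0.0041  0.0018 -0.0035] rot [-0.1   0.01 -0.06]
shift in target frame [ 0.0041  0.0018 -0.0035] TCP depth 0.0439
```

send_rows:
  targets: "0.006 0 0 0 0 0 20; 0 0 0 0 0 0 72; 0 0 0 0 0 0 72; 0 0 0 0 0 0 72; 0 0 0 0 0 0 72"

```text
clock: 10.92
position: [0.6153, 0.1365, 0.1865]
eef_rot: [[0.586, -0.752, -0.301], [0.186, -0.237, 0.954], [-0.789, -0.615, 0.001]]
wrist_force: [-1.0, -0.8, -0.1]
opening: 0.0675
```

send_rows:
  targets: "0 0 0 0 0 0 72; 0 0 0 0 0 0 72; 0 0 0 0 0 0 72; 0 0 0 0 0 0 72; 0 0 0 0 0 0 72"

```text
clock: 11.55
position: [0.6151, 0.1365, 0.1863]
eef_rot: [[0.586, -0.753, -0.301], [0.186, -0.237, 0.954], [-0.789, -0.614, 0.002]]
wrist_force: [-0.2, -1.0, 0.1]
opening: 0.0676
```

```bash
python3 -c "
from plan import *
go(-.048)
snap('scene','sc4');snap('wrist','w4')
a=cv2.resize(cv2.imread('pics/sc4.png')[90:240,210:390],None,fx=2.1,fy=2.1)
b=cv2.resize(cv2.imread('pics/w4.png')[60:400,120:520],(a.shape[1],a.shape[0]))
cv2.imwrite('pics/c4.png',np.hstack([a,b]))
"
```

```text
tgt [0.614 0.132 0.187] now [0.615 0.137 0.186] op 0.06763504611087642 q [  -0.8    5.2  116.    27.5   24.9 -129.9] F [-0.2 -1.   0.1]
shift tool [-0.0023  0.0015 -0.0036] rot [-0.11  0.03 -0.11]
shift in target frame [-0.0023  0.0015 -0.0036] TCP depth 0.0503
```

View pics/c4.png

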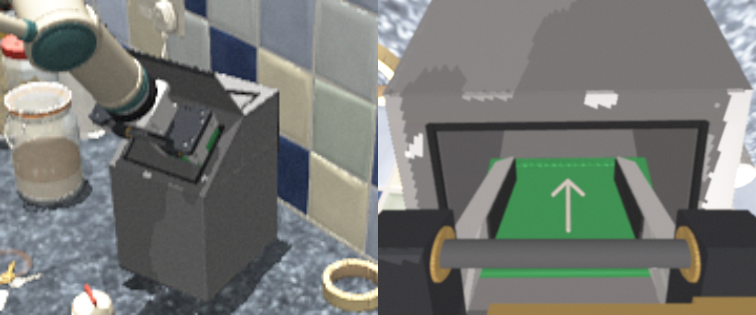

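The can has dropped out of view and the flap rests on both fingertips. Now I'll withdraw slowly at 24 mm/s.

send_rows:
  targets: "-0.003 0 0 0 0 0 72; -0.003 0 0 0 0 0 72; -0.003 0 0 0 0 0 72; -0.003 0 0 0 0 0 72; -0.003 0 0 0 0 0 72"

```text
clock: 12.28
position: [0.6061, 0.1337, 0.1983]
eef_rot: [[0.586, -0.753, -0.301], [0.186, -0.237, 0.954], [-0.789, -0.614, 0.001]]
wrist_force: [-1.3, 0.4, -0.7]
opening: 0.0677
```

send_rows:
  targets: "-0.003 0 0 0 0 0 72; -0.003 0 0 0 0 0 72; -0.003 0 0 0 0 0 72; -0.003 0 0 0 0 0 72; -0.003 0 0 0 0 0 72"

```text
clock: 12.9
position: [0.5975, 0.1309, 0.2102]
eef_rot: [[0.586, -0.753, -0.301], [0.186, -0.237, 0.954], [-0.789, -0.614, 0.002]]
wrist_force: [-1.1, -0.4, 0.5]
opening: 0.0676
```

send_rows:
  targets: "-0.003 0 0 0 0 0 72; -0.003 0 0 0 0 0 72; -0.003 0 0 0 0 0 72; -0.003 0 0 0 0 0 72; -0.003 0 0 0 0 0 72"

```text
clock: 13.52
position: [0.5887, 0.1281, 0.222]
eef_rot: [[0.586, -0.753, -0.301], [0.186, -0.237, 0.954], [-0.789, -0.615, 0.001]]
wrist_force: [-0.9, 0.2, 0.0]
opening: 0.0677
```

send_rows:
  targets: "-0.002 0 0 0 0 0 72; -0.002 0 0 0 0 0 72; -0.002 0 0 0 0 0 72; -0.002 0 0 0 0 0 72; -0.002 0 0 0 0 0 72"

```text
clock: 14.15
position: [0.583, 0.1263, 0.2299]
eef_rot: [[0.586, -0.753, -0.301], [0.186, -0.237, 0.954], [-0.789, -0.615, 0.001]]
wrist_force: [-0.5, 0.7, -0.4]
opening: 0.0675
```

send_rows:
  targets: "-0.002 0 0 0 0 0 72; -0.002 0 0 0 0 0 72; -0.002 0 0 0 0 0 72; -0.002 0 0 0 0 0 72; -0.002 0 0 0 0 0 72"

```text
clock: 14.78
position: [0.5769, 0.1244, 0.2377]
eef_rot: [[0.585, -0.753, -0.301], [0.186, -0.237, 0.954], [-0.789, -0.614, 0.002]]
wrist_force: [0.7, -1.0, -0.3]
opening: 0.0675
```

send_rows:
  targets: "-0.003 0 0 0 0 0 72; -0.005 0 0 0 0 0 72; -0.01 0 0 0 0 0 72; -0.015 0 0 0 0 0 72; -0.02 0 0 0 0 0 72"

```text
clock: 15.4
position: [0.5453, 0.1144, 0.2802]
eef_rot: [[0.585, -0.753, -0.301], [0.186, -0.237, 0.954], [-0.789, -0.614, 0.001]]
wrist_force: [0.2, 0.4, 0.5]
opening: 0.0679
```

send_rows:
  targets: "-0.02 0 0 0 0 0 72; -0.02 0 0 0 0 0 72; -0.02 0 0 0 0 0 72; -0.01 0 0 0 0 0 72; 0 0 0 0 0 0 72"

```text
clock: 16.02
position: [0.5049, 0.1012, 0.3358]
eef_rot: [[0.587, -0.751, -0.301], [0.186, -0.237, 0.954], [-0.788, -0.616, 0.001]]
wrist_force: [-0.4, -0.1, -0.1]
opening: 0.0679
```

```bash
python3 -c "
from plan import *
go(.2)
snap('scene','sc5');snap('wrist','w5')
a=cv2.resize(cv2.imread('pics/sc5.png')[90:340,230:430],(400,500))
b=cv2.resize(cv2.imread('pics/w5.png')[60:310,200:400],(400,500))
cv2.imwrite('pics/c5.png',np.hstack([a,b]))
"
```

```text
tgt [0.468 0.086 0.383] now [0.505 0.101 0.336] op 0.0678863510424124 q [  -8.5  -13.2  109.5   20.6   50.4 -124.5] F [-0.4 -0.1 -0.1]
shift tool [-0.0613  0.0024 -0.0033] rot [-0.1  -0.03 -0.  ]
shift in target frame [-0.0614  0.0024 -0.0032] TCP depth -0.1387
```

View pics/c5.png

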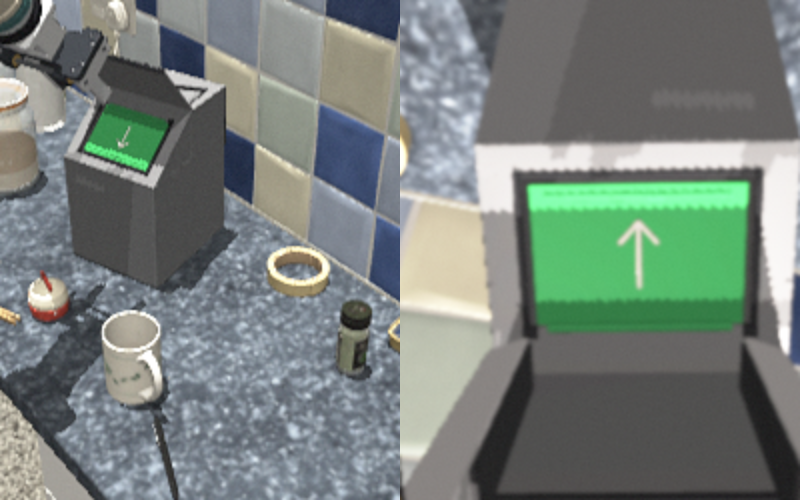

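The flap is shut flush, the can is out of sight inside, and the mug, jar and timer are standing in place. The fingers are clear of the bin, so I'll back off a little further and hand in.

send_rows:
  targets: "-0.02 0 0 0 0 0 72; -0.02 0 0 0 0 0 72; -0.01 0 0 0 0 0 72; 0 0 0 0 0 0 72; 0 0 0 0 0 0 72"

```text
clock: 16.75
position: [0.4757, 0.0923, 0.3731]
eef_rot: [[0.584, -0.754, -0.301], [0.186, -0.237, 0.954], [-0.79, -0.613, 0.002]]
wrist_force: [-1.1, -0.5, -0.0]
opening: 0.0677
```

```bash
python3 -c "
from plan import *
go(.2); print(ticket.hand_in())"
```

```text
tgt [0.468 0.086 0.383] now [0.476 0.092 0.373] op 0.0677076502847237 q [ -11.7  -16.9  106.6   20.8   58.  -125.2] F [-1.1 -0.5 -0. ]
shift tool [-0.0131  0.0014 -0.0035] rot [-0.13  0.06 -0.19]
shift in target frame [-0.0131  0.0013 -0.0035] TCP depth -0.1869
the job is handed in; nothing more can be done
None
```

I put the can into the collector through the flap and handed the job in at about 17 s of the 45 s; the hand-in reports no verdict.

- **Insertion and drop:** I gripped the can near its top and pushed it in square to the sloping face. I released it with the fingertips 50 mm inside, where the flap came to rest on them.
- **Closing the flap:** I drew the fingers out at about 16–24 mm/s, which by your figures lets the flap down at under 1 rad/s. I had no direct reading of its speed.
- **Last pictures:** the flap is shut flush, and the mug, spice jar and egg timer stand where they were. The gripper is clear of the bin and wrist forces were near zero, about 1 N.
- **Not seen directly:** the can's resting place inside the bin. I infer it from the empty fingers, the lost weight at the wrist and the shut flap.
- **Disagreement:** my bin position was about 4–5 mm off sideways against the wrist view. I corrected for it before inserting the can.

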